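# Bring the pigment mill's filling hole to the top and stopper it

### The job

The jar of the little pigment mill has stopped with its filling hole out of sight underneath. Turn the jar by stroking it lightly with the fingertips, leaning on it with well under 20 N, until the hole is on top and the spring index pin snaps into its notch; then take the stopper by its wooden knob and set it into the hole, gently, until its rim sits fully home on the collar. Leave the jar indexed and do not disturb the things standing around.

Things in the scene. Friction and masses are not known exactly. Their poses are not given: they have to be found in the camera images.
- mill: Bench jar mill: grey base plate 190 x 310 mm, above it on rubber mounts a cradle with two cheeks and a motor box, between the cheeks a white porcelain jar lying on its side. Origin on the table under the jar's middle; z up; y along the jar's level axis; -x is the robot's side. The mounts give 1 mm per 4 N of downward push and bottom out at 20 N: nothing may press the mill harder.
- jar_centre (a point): Middle of the jar's bearing axis (the mill's y), 100 mm above the table. The jar spins freely, endlessly, either way; bearings resist with 0.15 N m (2.6 N at the surface). White porcelain for |y| < 63 mm, radius 58.5 mm but sitting 3.5 mm out of true; steel end bands, radius 62.5 mm, to |y| = 75 mm. Cheeks at |y| = 80 to 92 mm rise 42 mm above this point, the motor box (y < -102 mm) 22 mm.
- stroke_strip (a point): Fixed point at the mean height of the jar's crest (158.5 mm above the table), 43 mm from the middle towards the motor: the smooth strip between the hole's collar and the steel band, 39 mm wide along y, where fingertips can stroke the jar across x. The real crest is up to 3.5 mm higher or lower and changes as the jar turns: feel for it.
- hole_top (a point): Fixed point (it does not turn with the jar) where the centre of the filling hole's mouth comes when the hole is on top, 162.5 mm above the table. The jar's one hole has a flat-topped white collar, 48 mm outer and 34 mm inner diameter, 27 mm deep. At the start the hole is somewhere on the jar's underside, within 45 degrees of straight down; how far round is not measured.
- index_pin (a joint): Spring index pin, 10 mm thick with a black knob, on the mill's -x side near y = +69 mm, level with the jar's axis; it presses on the left steel band with about 3 N. Value in m (noise about 1 mm): 0.008 while it rides on the band, 0 once it has snapped into the band's only notch; then the hole is on top (within 1.5 degrees) and the jar is held. It needs no handling.
- stopper_mid (a point): Stopper, 61 mm high, 0.08 to 0.17 kg, loose, standing on its plug; this point: on its axis (z), 30.5 mm above its foot. From the foot: black rubber plug 24 mm long, 23 mm diameter widening to 31 mm; rim 46 mm diameter, 7 mm thick; pale wooden knob 23 to 27 mm diameter, 30 mm high, to grasp. Seated, the rim's underside lies on the collar and this point is 6.5 mm above hole_top.
- small_pot: Bystander: small screw-top colour pot with black lid, 59 mm wide, 58 mm high; origin at the centre of its underside.
- dark_tin: Bystander: small open tin of dark colour, 77 mm wide, 69 mm high; origin at the centre of its underside.
- flat_brush: Bystander: flat brush lying on the table, 53 x 190 x 14 mm; origin at the centre of its underside.
- yellow_tube: Bystander: paint tube lying on the table, 37 x 118 x 29 mm; origin at the centre of its underside.
Mind the look-alikes: they are no part of the job. What is shaped like the part that bears stopper_mid but blue, pink or purple is not meant.

How it is judged:
By the outcome, as a careful person would: the job done as asked, in the order asked, and still so for the second after the job is handed in, with the robot touching nothing.
It also fails if it takes over 72 s, if anything falls off the work surface, if the arm or the gripper's body presses on something with over 40 N, if the wrist force passes 120 N, or if a joint passes its speed limit or range.

### The arm

A 6-joint arm with a two-finger parallel gripper is mounted at the origin on a cart in front of the work surface, level with it; the furniture and walls round the work are solid. World frame = base frame: x ahead of the robot, y to its left, z up, the work surface at z = 0. Lengths are in mm, angles in rad, forces in N, time in s.
With the tool pointing down it reaches from about 375 to 975 mm from the base axis. Payload 3.8 kg.
Tool frame: the origin (TCP) lies midway between the tips of the shut fingers; the grasp point (between the pads) lies 19 mm behind it; z points along the fingers, y is the direction in which the jaws open and shut (so a half turn about z gives the same grasp; the last joint's range is limited). The gripper opens to 85 mm and grips with 20 to 120 N. Pads are 22 mm wide; open, the fingers measure 114 mm over their backs; the gripper's body (76 mm by 85 mm) begins 54 mm behind the grasp point. The pads swing forward as they close: fully open they stand 13 mm farther back than shut.
Start: joints at [-1.245, 0.264, 1.604, -0, 1.274, -0.037], TCP at [239.547, -631.059, 231.28] pointing down, gripper open.
Joint ranges: [-2.63, 2.63], [-0.94, 2.18], [0.31, 2.57], [-1.31, 4.45], [0, 2.66], [-2.55, 2.55]. Speed limits (rad/s): [2.57, 2.57, 3.14, 3.14, 3.14, 3.14].

### API

Orientations are given as [roll, pitch, yaw] about the fixed x, y, z axes, in that order (R = Rz(yaw) Ry(pitch) Rx(roll)).
In Python, from rig import ctrl gives the robot as it stands.
- The arm moves only by the tool jog_arm, never from a script. Its argument "targets" is one flat list of numbers, 5 for each row, row after row: the opening in per cent of the stroke, from 0 (shut) to 100 (fully open), then the shift along the tool's x, y, z in units of 40 mm (1.0 is 40 mm), then the turn about the tool's z in rad. A call has 1 to 12 rows; each row shifts and turns the commanded pose from where the row before left it, along the tool's axes as they then stand; what a row does not reach is not made up. A row lasts 1/12 s, in which the tool goes at most 41.7 mm and 7.16 degrees, less where a joint would pass 70% of its speed; a pose out of reach is approached as far as the arm can. A call is refused whole if a number of a shift passes 1 or a number of a turn 0.125, either way. A call with a gripper value outside its range is refused whole. The fingers move at their own pace and stop on an object; the grip force is fixed at half the most. Time passes only in rows, so rows that do not move let the fingers close. It gives the time, the measured TCP pose, the force and the opening at its end, in the units of the state.
- ctrl.observe(): the state, without advancing time (a new reading comes with each control period).
- ctrl.grab_frame(name): name is "scene" or "side" or "wrist"; returns the picture (384x512x3 uint8, blue, green, red); there is no depth.
- ctrl.camera_params(name): a dict with "fx", "fy", "cx", "cy" (pixels), "D" ([k1, k2, p1, p2, k3] as OpenCV has them; the pictures are not rectified), "rvec" (rotation vector, rad) and "tvec" (3), from world to camera coordinates, as OpenCV has them; the wrist camera has in their place "tool_from_camera" (4x4, takes a point from camera to tool coordinates, whose origin is the TCP and whose axes are the flange's). Camera axes: x right, y down, z forward; pixel columns grow to the right and rows downward; lengths in mm; the calibration is good to about 2 mm. A picture is of the moment at which its call begins: read the wrist's pose just before it. camera_params takes no time and is no camera call.
- ctrl.sign_off(): hands the job in, once; it reports no verdict.
The state is a dict: "time": time; "joint_pos": joint angles; "joint_velocities": joint speeds; "effort": joint torques, N m; "tcp_pos": TCP position; "orientation": TCP orientation; "contact_force": force on the tool from outside, world axes, zero at the start; "torque": the same for the moment, N m; "width": opening from 0.0 (shut) to 1.0 (fully open).
Only numpy, scipy, OpenCV 4.12 (cv2) and the standard library are available. Lean on these libraries where they do the work, as an engineer would, in place of code of your own. Each camera call takes 0.05 s, during which the arm holds its last target.

## Working session

There is one attempt and no reset: what is moved stays moved. The work goes in short steps, Python scripts to look and compute and a tool call to move; the robot and the scene stay as the last step left them, time stands still between calls to the robot, and variables do not carry over. Pictures are saved under pics/ and viewed, and the job is handed in when it is done.

Besides the shell and the picture viewer there is one more tool, called in YAML: its name, and indented under it one key for each argument. jog_arm: Moves the arm, as the interface text tells. Its arguments: {"type":"object","properties":{"targets":{"type":"array","items":{"type":"number"}}},"required":["targets"]}

```bash
ls; mkdir -p pics
python3 - <<'E'
from rig import ctrl
import cv2,numpy as np
print(ctrl.observe())
for n in ["scene","side","wrist"]:
    cv2.imwrite(f"pics/{n}0.png",ctrl.grab_frame(n)); print(n,ctrl.camera_params(n))
E
```

```text
pics
{'time': 0.0, 'joint_pos': array([-1.24491745e+00,  2.64791147e-01,  1.60539260e+00,  3.70245197e-06,
        1.27374281e+00, -3.68606199e-02]), 'joint_velocities': array([-0.00103379, -0.00064522,  0.0003391 ,  0.00128378, -0.00102349,
        0.00081155]), 'effort': array([-8.51816844e-05, -5.15118599e+01, -3.67314684e+01, -2.92729128e-04,
        1.27630393e-02, -1.47911123e-05]), 'tcp_pos': array([ 239.29686595, -630.35050735,  229.92642089]), 'orientation': array([-3.13926047e+00, -8.95449513e-05,  3.62738304e-01]), 'contact_force': array([ 0.18394248, -0.26691553, -0.25429572]), 'torque': array([ 0.0391955 , -0.02327123, -0.0211577 ]), 'width': 1.0017863315927025}
scene {'fx': 462.2560473466153, 'fy': 462.2560473466153, 'cx': 255.3812780059749, 'cy': 185.01808645642478, 'D': array([-0.03219837,  0.        ,  0.        ,  0.        ,  0.        ]), 'rvec': array([ 1.80015832, -0.93572248,  0.60214904]), 'tvec': array([-302.56534341,  281.25356701, 1126.99741767])}
side {'fx': 360.42151876049775, 'fy': 360.42151876049775, 'cx': 258.239357385314, 'cy': 190.68644154561812, 'D': array([-0.05605324,  0.        ,  0.        ,  0.        ,  0.        ]), 'rvec': array([ 0.58547365, -2.31217721,  1.53820326]), 'tvec': array([444.96962866, 189.45784053, 971.98109907])}
wrist {'fx': 314.4472764318268, 'fy': 314.4472764318268, 'cx': 261.7850695912352, 'cy': 193.69283369549763, 'D': array([-0.08860344,  0.        ,  0.        ,  0.        ,  0.        ]), 'tool_from_camera': array([[-7.31338392e-05, -9.51021035e-01, -3.09126165e-01,
         7.92861033e+01],
       [ 9.99999684e-01,  1.75261776e-04, -7.75772091e-04,
         3.14026052e-01],
       [ 7.91953578e-04, -3.09126124e-01,  9.51020721e-01,
        -1.43550182e+02],
       [ 0.00000000e+00,  0.00000000e+00,  0.00000000e+00,
         1.00000000e+00]])}
```

View pics/scene0.png

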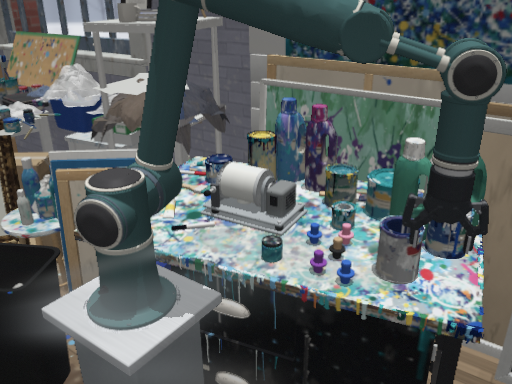

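View pics/side0.png

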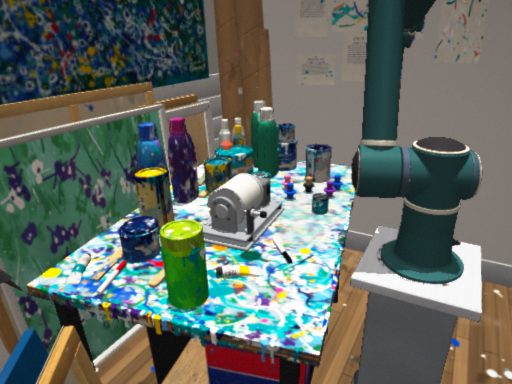

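View pics/wrist0.png

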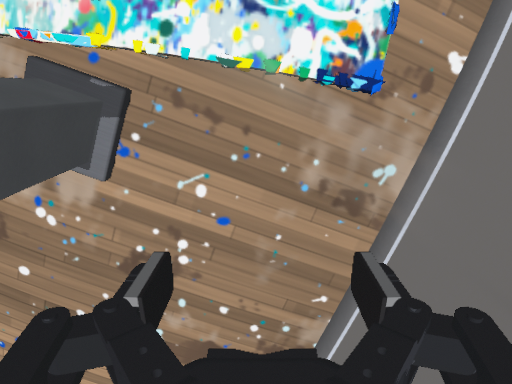

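The scene view shows the mill near (255,195), the stoppers at (310–350, 225–275), and the gripper beside the cans at (450,220). I'll enlarge these.

Run:
```python
import cv2
a=cv2.imread("pics/scene0.png"); 
cv2.imwrite("pics/c1.png",cv2.resize(a[150:290,190:370],None,fx=4.4,fy=4.2,interpolation=cv2.INTER_CUBIC))
a=cv2.imread("pics/side0.png")
cv2.imwrite("pics/c2.png",cv2.resize(a[155:295,195:355],None,fx=5,fy=4.2,interpolation=cv2.INTER_CUBIC))
a=cv2.imread("pics/scene0.png"); 
cv2.imwrite("pics/c3.png",cv2.resize(a[130:340,360:500],None,fx=4,fy=2.8,interpolation=cv2.INTER_CUBIC))
```

```text
(no output)
```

View pics/c1.png

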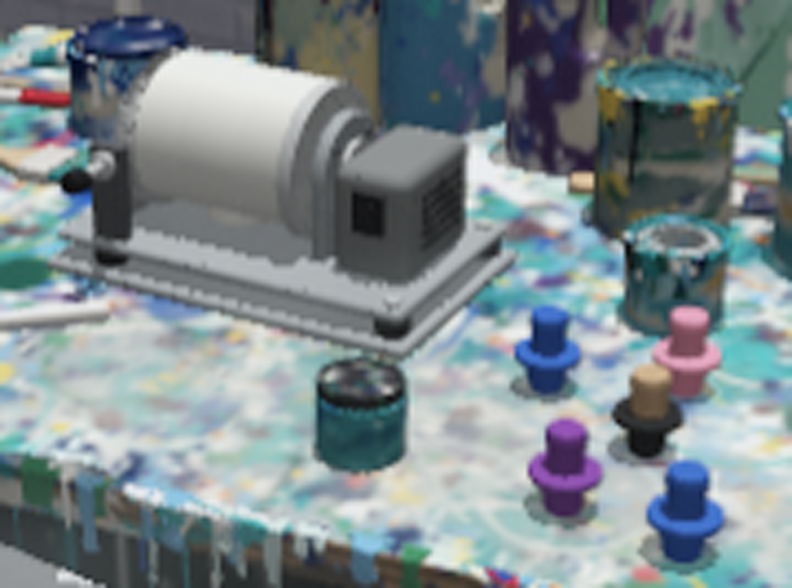

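View pics/c2.png

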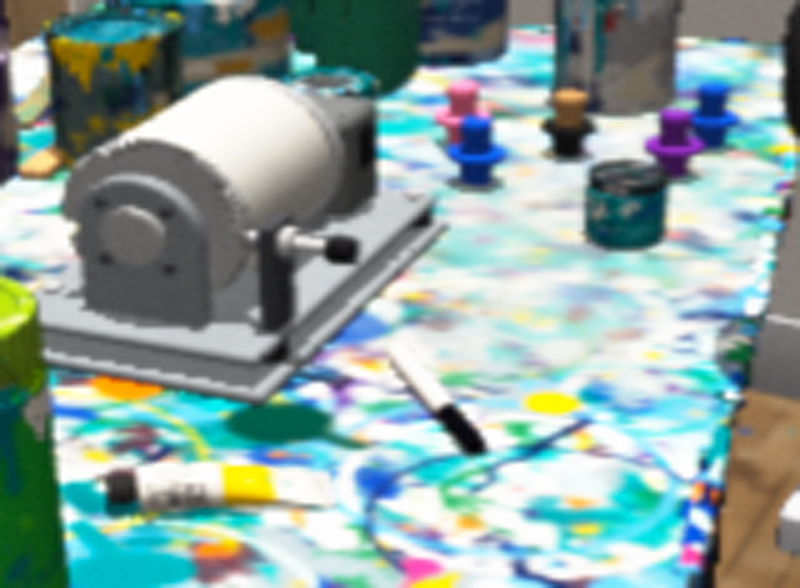

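View pics/c3.png

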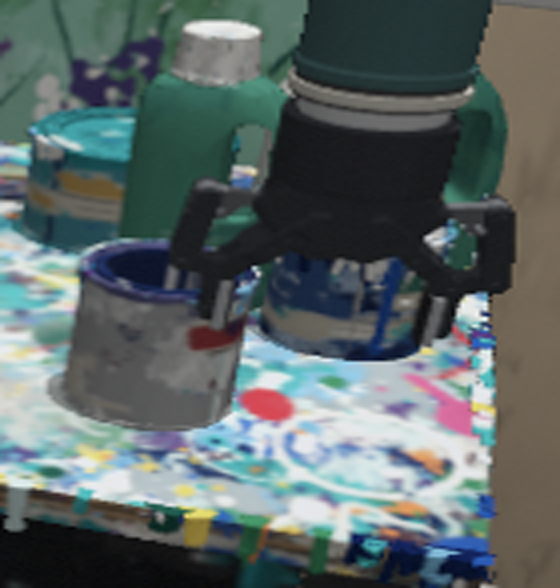

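```bash
cat > h.py <<'E'
import numpy as np,cv2
from scipy.optimize import least_squares
from rig import ctrl
P={n:ctrl.camera_params(n) for n in("scene","side","wrist")}
def K(n): p=P[n]; return np.array([[p["fx"],0,p["cx"]],[0,p["fy"],p["cy"]],[0,0,1]])
def ext(n,st=None):
    if n!="wrist": return cv2.Rodrigues(P[n]["rvec"])[0],P[n]["tvec"].reshape(3)
    from scipy.spatial.transform import Rotation as R
    T=np.eye(4);T[:3,:3]=R.from_euler("xyz",st["orientation"]).as_matrix();T[:3,3]=st["tcp_pos"]
    W=np.linalg.inv(T@P[n]["tool_from_camera"]); return W[:3,:3],W[:3,3]
def proj(n,X,st=None):
    R,t=ext(n,st); X=np.atleast_2d(np.asarray(X,float))
    return cv2.projectPoints(X,cv2.Rodrigues(R)[0],t,K(n),P[n]["D"])[0][:,0]
def ray(n,uv,st=None):
    R,t=ext(n,st); q=cv2.undistortPoints(np.array([[uv]],float),K(n),P[n]["D"])[0,0]
    return -R.T@t, R.T@np.array([q[0],q[1],1])
def atz(n,uv,z,st=None):
    c,d=ray(n,uv,st); return c+d*(z-c[2])/d[2]
def tri(*obs):
    A=np.zeros((3,3));b=np.zeros(3)
    for o in obs:
        c,d=ray(*o);d=d/np.linalg.norm(d);M=np.eye(3)-np.outer(d,d);A+=M;b+=M@c
    return np.linalg.solve(A,b)
E
cat > a.py <<'E'
from h import *
sc=lambda x,y:(190+x/4.4-.4,150+y/4.2-.4)
sd=lambda x,y:(195+x/5-.4,155+y/4.2-.4)
print("cams",ray("scene",(256,192))[0],ray("side",(256,192))[0])
for nm,a,b,z in [("stopper top",(651,375),(570,97),61),("stopper rim",(648,412),(569,128),27.5),("pot top",(361,378),(628,178),58),("cornerA",(400,357),(447,224),0)
 ,("cornerB",(50,262),(265,402),0),("knob",(75,181),(342,248),100)]:
    print(nm,tri(("scene",sc(*a)),("side",sd(*b))).round(1),atz("scene",sc(*a),z).round(1),atz("side",sd(*b),z).round(1))
print("cornerC",atz("scene",sc(515,260),0))
for nm,a in dict(blue1=(549,318),pink=(690,317),purple=(567,430),blue2=(687,470)).items(): print(nm,atz("scene",sc(*a),61).round(1))
E
python3 a.py
```

```text
cams [-572.49116204 -788.18050619  701.28303449] [-29.8250033  932.07740731 555.86120271]
stopper top [ 462.  -322.2   57.4] [ 455.4 -325.1   61. ] [ 459. -314.   61.]
stopper rim [ 462.3 -321.5   27.4] [ 463.8 -321.1   27.5] [ 461.1 -319.6   27.5]
pot top [ 358.5 -171.6   53.9] [ 354.4 -174.9   58. ] [ 354.1 -160.9   58. ]
cornerA [ 475.7 -127.7    3.6] [ 478.6 -125.2    0. ] [ 480.9 -137.     0. ]
cornerB [449.  173.8   3.8] [457.1 180.3   0. ] [450.3 170.4   0. ]
knob [424.6 119.1 100.3] [423.1 118.5 100. ] [426.4 116.9 100. ]
cornerC [ 661.30375664 -112.92467381    0.        ]
blue1 [ 488.6 -234.6   61. ]
pink [ 542.2 -310.7   61. ]
purple [ 365.6 -314.3   61. ]
blue2 [ 364.1 -392.8   61. ]
```

Triangulated: stopper about (461,-322), rim height 27.4 (checks with 27.5). Mill corners A (477,-127) and B (452,177) give yaw ≈0.08 and centre ≈(559,34). The pin knob comes out at z=100, as expected. I'll lift, turn so tool x runs along the jar axis, and travel to above the mill.

jog_arm:
  targets: [0,0,0,-0.6,0,0,0,0,-0.6,0,0,0,0,-0.5,0,0,0,0,0,-0.12,0,0,0,0,-0.12,0,0,0,0,-0.12,0,0,0,0,-0.12,0,0,0,0,-0.12,0,0,0,0,-0.12,0,0,0,0,-0.12,0,0,0,0,-0.12,0,0,0,0,-0.12]

```text
time: 1.15
tcp_pos: [239.5, -630.8, 298.7]
orientation: [-3.141, -0.001, 1.449]
contact_force: [0.7, -0.1, 1.0]
width: -0.002
```

jog_arm:
  targets: [0,0,0,0,-0.1,0,0,0,0,-0.1,0,0.7,0.45,0,0,0,0.7,0.45,0,0,0,0.7,0.45,0,0,0,0.7,0.45,0,0,0,0.7,0.45,0,0,0,0.7,0.45,0,0,0,0.7,0.45,0,0,0,0.7,0.45,0,0,0,0.7,0.45,0,0,0,0.7,0.45,0,0]

```text
time: 2.15
tcp_pos: [399.2, -337.2, 299.0]
orientation: [-3.141, -0.0, 1.642]
contact_force: [0.5, -0.0, -0.8]
width: 0.002
```

```bash
cat > g.py <<'E'
import sys,json
from h import *
st=ctrl.observe(); f=ctrl.grab_frame("wrist"); n=sys.argv[1]
cv2.imwrite(f"pics/{n}.png",f); cv2.imwrite(f"pics/{n}b.png",cv2.resize(f,(768,576),interpolation=cv2.INTER_CUBIC))
json.dump({k:np.asarray(v).tolist() for k,v in st.items()},open(f"pics/{n}.json","w"))
print(st["time"],st["tcp_pos"].round(1),st["orientation"].round(4),st["contact_force"].round(1))
E
python3 g.py w1
```

```text
2.15 [ 399.2 -337.2  299. ] [-3.1414e+00 -3.0000e-04  1.6425e+00] [ 0.5 -0.  -0.8]
```

View pics/w1b.png

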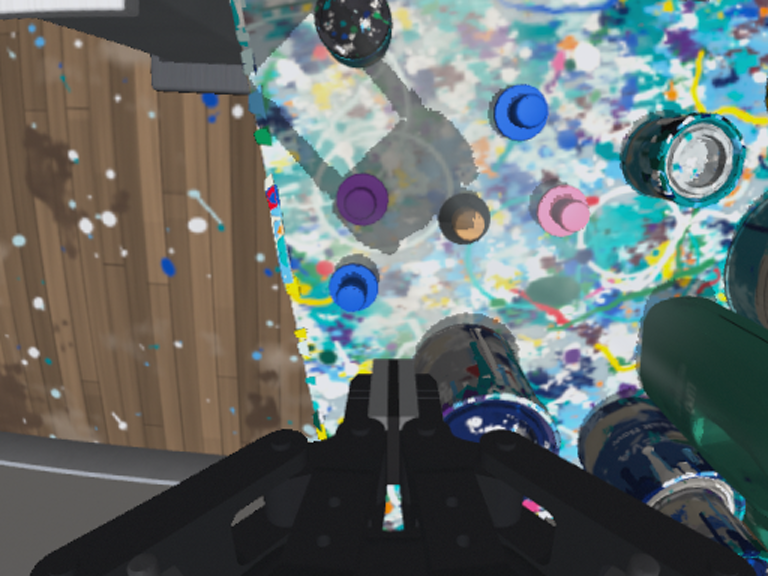

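jog_arm:
  targets: [0,0.79,0.465,0,0,0,0.79,0.465,0,0,0,0.79,0.465,0,0,0,0.79,0.465,0,0,0,0.79,0.465,0,0,0,0.79,0.465,0,0,0,0.79,0.465,0,0,0,0.79,0.465,0,0,0,0.79,0.465,0,0,0,0.79,0.465,0,0,0,0,0,0,0,0,0,0,0,0]

```text
time: 3.2
tcp_pos: [562.0, -8.7, 298.6]
orientation: [-3.14, -0.0, 1.647]
contact_force: [-0.2, 0.3, -0.6]
width: 0.001
```

```bash
python3 g.py w2
```

```text
3.2 [562.   -8.7 298.6] [-3.1404 -0.      1.6465] [-0.2  0.3 -0.6]
```

View pics/w2b.png

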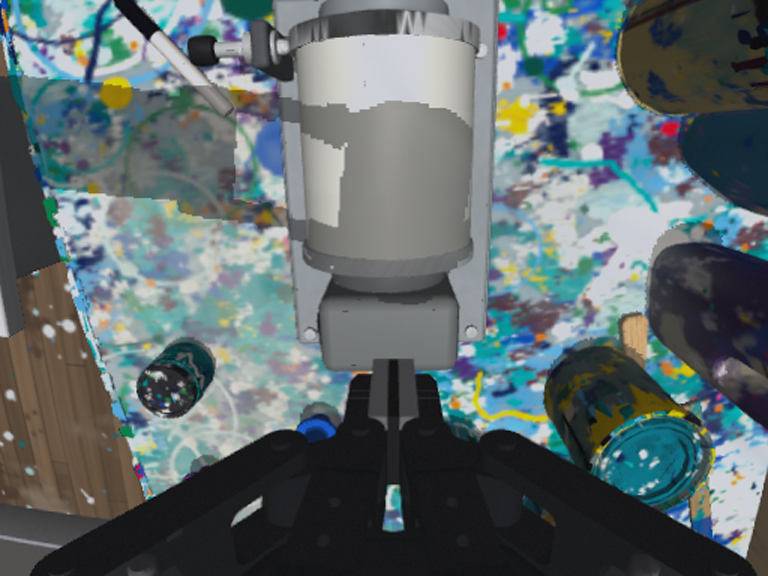

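w1: real stopper's knob top at (470,224) of 768x576. w2: jar at (300–475, 15–275), pin knob at (203,50). I'll check with a model overlay.

```bash
cat > ov.py <<'E'
from h import *
import json,sys
st=json.load(open("pics/w1.json")); print("stopper top w1",atz("wrist",(470/1.5-.2,225/1.5-.2),61,st).round(1), "rim",atz("wrist",(465/1.5,219/1.5),29,st).round(1))
X0,Y0,yaw=map(float,sys.argv[1:4])
def M(p):
    p=np.atleast_2d(p);c,s=np.cos(yaw),np.sin(yaw)
    return np.c_[X0+c*p[:,0]-s*p[:,1],Y0+s*p[:,0]+c*p[:,1],p[:,2]]
th=np.linspace(-np.pi/2,np.pi/2,40)
L=[]
for y,r in [(-75,62.5),(-63,62.5),(63,62.5),(75,62.5)]:
    L.append(M(np.c_[r*np.sin(th),0*th+y,100+r*np.cos(th)]))
for x,y in [(0,0)]: L.append(M(np.c_[24*np.sin(2*th),24*np.cos(2*th),0*th+162.5]))
L.append(M([[-95,-155,0],[95,-155,0],[95,155,0],[-95,155,0],[-95,-155,0]]))
for n,f,st,k in [("wrist","pics/w2.png",json.load(open("pics/w2.json")),1.5),("scene","pics/scene0.png",None,0),("side","pics/side0.png",None,0)]:
    a=cv2.imread(f); o=(0,0);s=1.5
    if n=="scene": a=a[150:270,190:320];o=(190,150);s=4.5
    if n=="side": a=a[155:260,195:300];o=(195,155);s=5.5
    a=cv2.resize(a,None,fx=s,fy=s,interpolation=cv2.INTER_CUBIC)
    for l in L:
        p=((proj(n,l,st)-o+.5)*s).round().astype(int)
        cv2.polylines(a,[p],False,(0,0,255),1)
    cv2.imwrite(f"pics/ov_{n}.png",a)
E
python3 ov.py 559 34 0.08; python3 -c "
import cv2,numpy as np
a=[cv2.imread('pics/ov_%s.png'%n) for n in('scene','side')]
h=min(x.shape[0] for x in a); b=np.hstack([x[:h,:560] for x in a]); cv2.imwrite('pics/ovb.png',cv2.resize(b,None,fx=.7,fy=.7))"
```

```text
stopper top w1 [ 461.1 -320.9   61. ] rim [ 462.  -321.4   29. ]
```

View pics/ov_wrist.png

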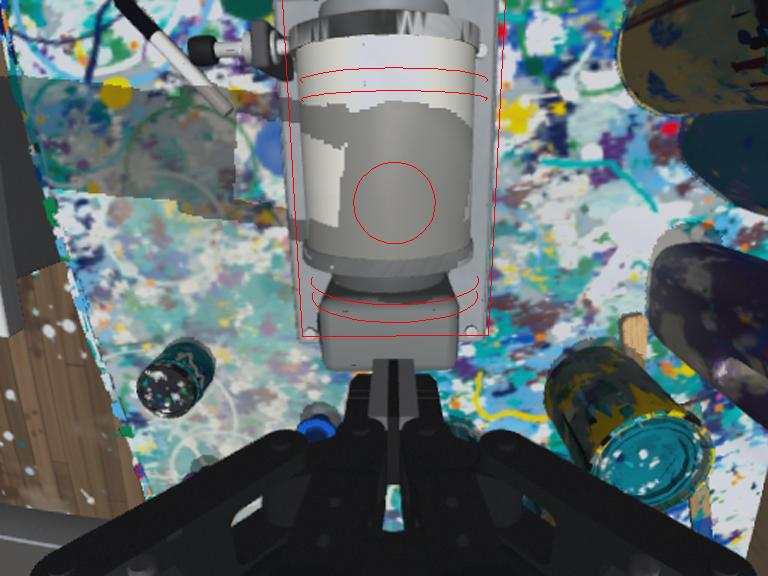

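View pics/ovb.png

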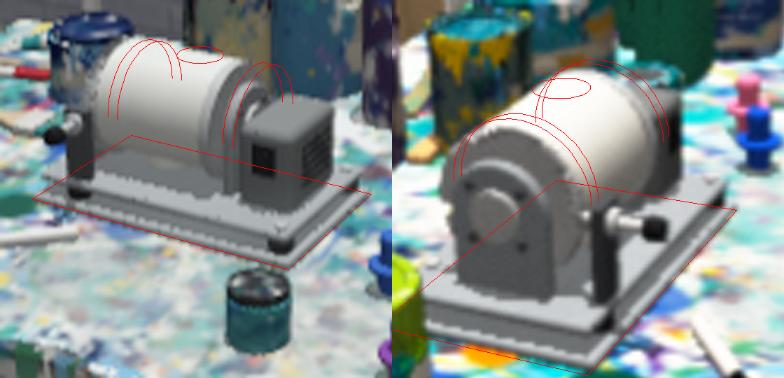

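The jar's middle is not the plate's middle; it sits about 31 mm farther along +y. Refitting.

```bash
sed -i 's/\[\[-95,-155,0\],\[95,-155,0\],\[95,155,0\],\[-95,155,0\],\[-95,-155,0\]\]/[[-95,-186,0],[95,-186,0],[95,124,0],[-95,124,0],[-95,-186,0]]/' ov.py; python3 ov.py 556.5 65 0.08; python3 -c "
import cv2,numpy as np
a=[cv2.imread('pics/ov_%s.png'%n) for n in('scene','side')]
h=min(x.shape[0] for x in a); b=np.hstack([x[:h,:560] for x in a]); cv2.imwrite('pics/ovb.png',cv2.resize(b,None,fx=.7,fy=.7))
a=cv2.imread('pics/ov_wrist.png')[0:350,250:530];cv2.imwrite('pics/ovw.png',cv2.resize(a,None,fx=1.7,fy=1.7))"
```

```text
stopper top w1 [ 461.1 -320.9   61. ] rim [ 462.  -321.4   29. ]
```

View pics/ovw.png

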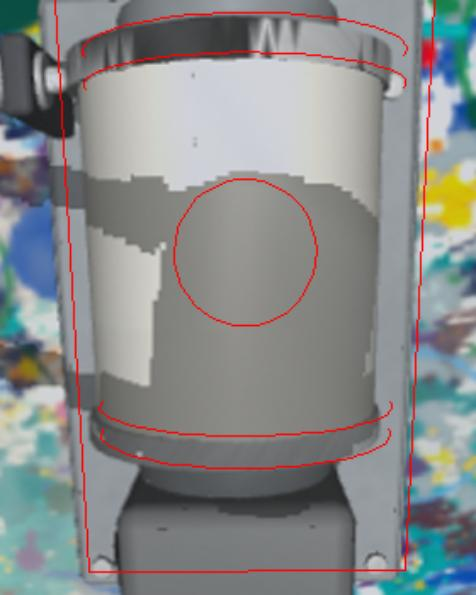

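View pics/ovb.png

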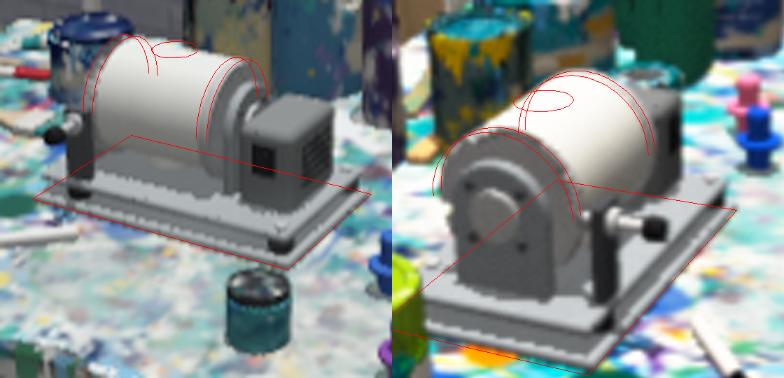

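```bash
python3 - <<'E'
from h import *
import json
st=json.load(open("pics/w2.json"))
f=lambda x,y:((250+x/1.7)/1.5-.3,y/1.7/1.5-.3)
a=atz("wrist",f(230,60),100,st);b=atz("wrist",f(239,425),100,st);print(a,b,np.arctan2(-(a-b)[0],(a-b)[1]))
# crest edge points z=162.5
for p in [(248,18),(245,53),(240,432),(240,466)]: print(p,atz("wrist",f(*p),162.5,st).round(1))
E
python3 ov.py 551.5 66 0.1; python3 -c "
import cv2,numpy as np
a=[cv2.imread('pics/ov_%s.png'%n) for n in('scene','side')]
h=min(x.shape[0] for x in a); b=np.hstack([x[:h,:560] for x in a]); cv2.imwrite('pics/ovb.png',cv2.resize(b,None,fx=.7,fy=.7))
a=cv2.imread('pics/ov_wrist.png')[0:350,250:530];cv2.imwrite('pics/ovw.png',cv2.resize(a,None,fx=1.7,fy=1.7))"
```

```text
[545.48723327 137.08024648 100.        ] [559.87350985  -8.8128059  100.        ] 0.09829061534456608
(248, 18) [552.2 137.8 162.5]
(245, 53) [552.1 127.3 162.5]
(240, 432) [559.7   3.1 162.5]
(240, 466) [560.7  -9.5 162.5]
stopper top w1 [ 461.1 -320.9   61. ] rim [ 462.  -321.4   29. ]
```

View pics/ovw.png

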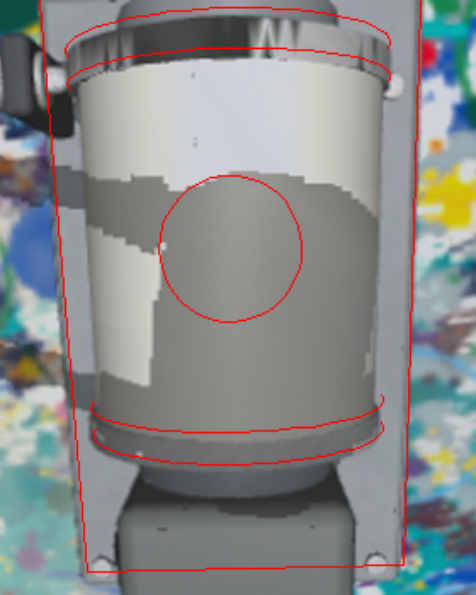

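View pics/ovb.png

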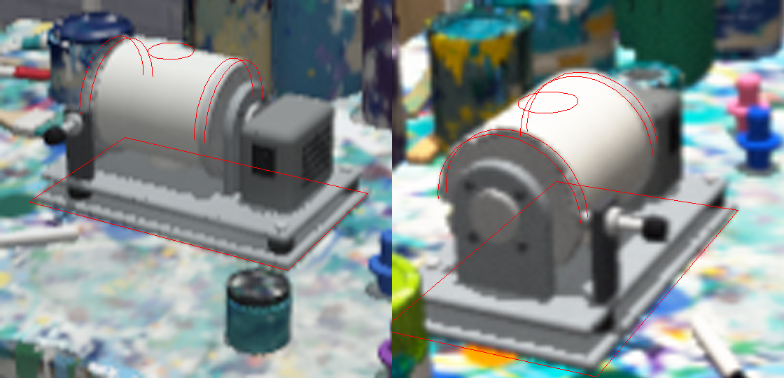

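Model now fits: jar origin ≈ (552, 64.5), yaw ≈0.09, stopper ≈ (461.3,-321). Strip point ≈ (556, 22). Next: go to 30 mm on the robot side of the strip, then down to z≈170.

jog_arm:
  targets: [0,0.28,-0.28,0,0,0,0.28,-0.28,0,0,0,0.27,-0.28,0,0,0,0,0,0.65,-0.015,0,0,0,0.65,0,0,0,0,0.65,0,0,0,0,0.65,0,0,0,0,0.4,0,0,0,0,0.2,0,0,0,0,0,0]

```text
time: 4.08
tcp_pos: [523.2, 20.5, 169.4]
orientation: [-3.138, -0.0, 1.657]
contact_force: [-0.3, 0.2, 0.5]
width: -0.001
```

jog_arm:
  targets: [0,0,0,0.05,0,0,0,0,0.05,0,0,0,0,0.05,0,0,0,0,0,0]

```text
time: 4.42
tcp_pos: [526.4, 20.4, 166.2]
orientation: [3.14, 0.0, 1.658]
contact_force: [-0.7, -0.8, 0.5]
width: -0.002
```

```bash
python3 g.py w3
```

```text
4.4167 [526.4  20.4 166.2] [3.1399e+00 1.0000e-04 1.6577e+00] [-0.7 -0.8  0.5]
```

View pics/w3b.png

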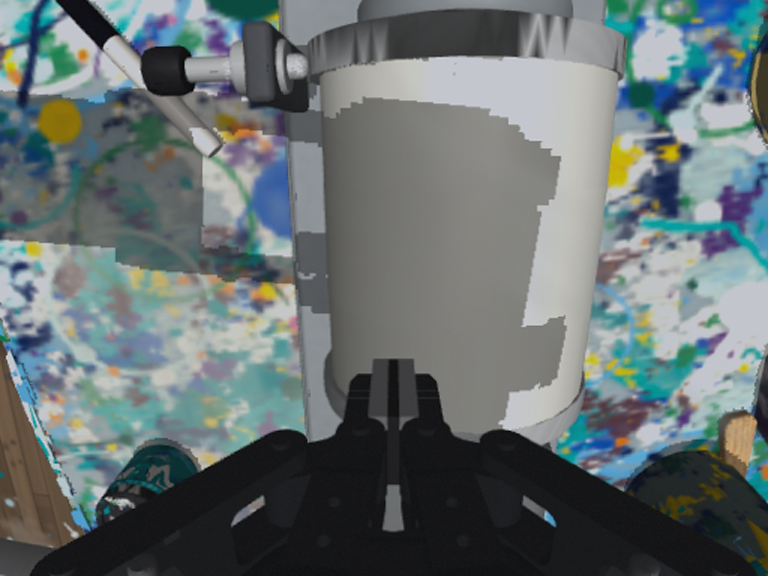

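Fingers are over the strip, 30 mm on the robot side, between the band and the middle. Feel down.

jog_arm:
  targets: [0,0,0,0.05,0,0,0,0,0.05,0,0,0,0,0.05,0,0,0,0,0,0]

```text
time: 4.8
tcp_pos: [525.5, 20.4, 158.7]
orientation: [-3.141, -0.0, 1.658]
contact_force: [-0.2, 0.7, -0.7]
width: -0.003
```

jog_arm:
  targets: [0,0,0,0.05,0,0,0,0,0.05,0,0,0,0,0,0]

```text
time: 5.05
tcp_pos: [526.1, 20.4, 155.7]
orientation: [3.141, 0.0, 1.658]
contact_force: [-1.2, 0.3, 4.9]
width: 0.001
```

jog_arm:
  targets: [0,0,0.05,0.02,0,0,0,0.125,-0.035,0,0,0,0.125,-0.025,0]

```text
time: 5.3
tcp_pos: [535.8, 21.3, 157.3]
orientation: [-3.137, -0.0, 1.658]
contact_force: [-6.0, -0.2, 9.8]
width: -0.0
```

jog_arm:
  targets: [0,0,0.125,-0.015,0,0,0,0.125,-0.005,0,0,0,0.125,0,0]

```text
time: 5.55
tcp_pos: [552.7, 22.8, 159.1]
orientation: [-3.141, -0.0, 1.658]
contact_force: [-3.1, -1.0, 8.7]
width: -0.001
```

jog_arm:
  targets: [0,0,0.125,0,0,0,0,0.125,0,0,0,0,0.125,0.005,0]

```text
time: 5.8
tcp_pos: [567.8, 24.1, 158.7]
orientation: [-3.141, -0.0, 1.658]
contact_force: [-2.7, 0.2, 7.8]
width: 0.001
```

```bash
python3 g.py w4
```

```text
5.8 [567.8  24.1 158.7] [-3.1414 -0.      1.6579] [-2.7  0.2  7.8]
```

View pics/w4b.png

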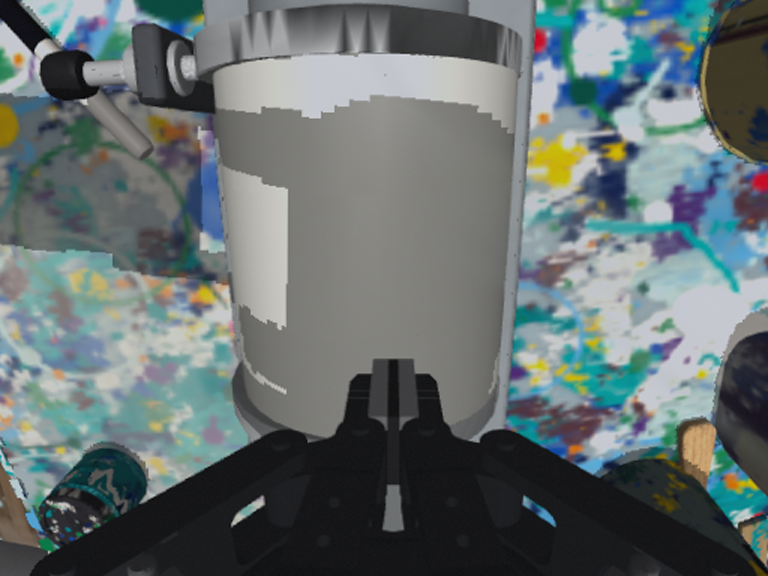

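jog_arm:
  targets: [0,0,0.125,0.015,0,0,0,0.125,0.025,0,0,0,0.125,0.03,0]

```text
time: 6.1
tcp_pos: [583.1, 25.4, 155.7]
orientation: [3.141, 0.0, 1.658]
contact_force: [-0.6, 0.4, 4.1]
width: 0.001
```

jog_arm:
  targets: [0,0,0,-0.3,0,0,0,-0.5,0,0,0,0,-0.5,0,0,0,0,-0.45,0,0,0,0,0,0.2,0,0,0,0,0.08,0,0,0,0,0,0]

```text
time: 6.68
tcp_pos: [524.7, 20.4, 154.7]
orientation: [-3.141, -0.0, 1.658]
contact_force: [0.1, -0.1, -0.2]
width: 0.002
```

jog_arm:
  targets: [0,0,0,0.04,0,0,0,0,0.03,0,0,0,0,0,0]

```text
time: 6.93
tcp_pos: [525.7, 20.4, 153.0]
orientation: [3.141, 0.0, 1.658]
contact_force: [-0.1, -0.1, 2.7]
width: 0.003
```

jog_arm:
  targets: [0,0,0.02,0.04,0,0,0,0.125,-0.035,0,0,0,0.125,-0.025,0]

```text
time: 7.18
tcp_pos: [533.9, 21.1, 153.8]
orientation: [-3.137, 0.0, 1.658]
contact_force: [-7.2, 0.3, 10.4]
width: -0.001
```

jog_arm:
  targets: [0,0,0.125,-0.015,0,0,0,0.125,-0.005,0,0,0,0.125,0,0]

```text
time: 7.43
tcp_pos: [551.2, 22.6, 156.0]
orientation: [3.141, 0.0, 1.658]
contact_force: [-4.2, 0.6, 9.6]
width: 0.002
```

jog_arm:
  targets: [0,0,0.125,0,0,0,0,0.125,0,0,0,0,0.125,0.005,0]

```text
time: 7.68
tcp_pos: [566.2, 24.0, 155.7]
orientation: [3.141, -0.0, 1.658]
contact_force: [-4.8, -0.9, 8.3]
width: 0.001
```

jog_arm:
  targets: [0,0,0.125,0.015,0,0,0,0.125,0.03,0,0,0,0.125,0.035,0]

```text
time: 7.93
tcp_pos: [581.6, 25.3, 152.4]
orientation: [3.14, 0.0, 1.658]
contact_force: [-3.0, 0.8, 6.5]
width: 0.003
```

```bash
python3 g.py w5
```

```text
7.9333 [581.6  25.3 152.4] [3.1400e+00 1.0000e-04 1.6578e+00] [-3.   0.8  6.5]
```

View pics/w5b.png

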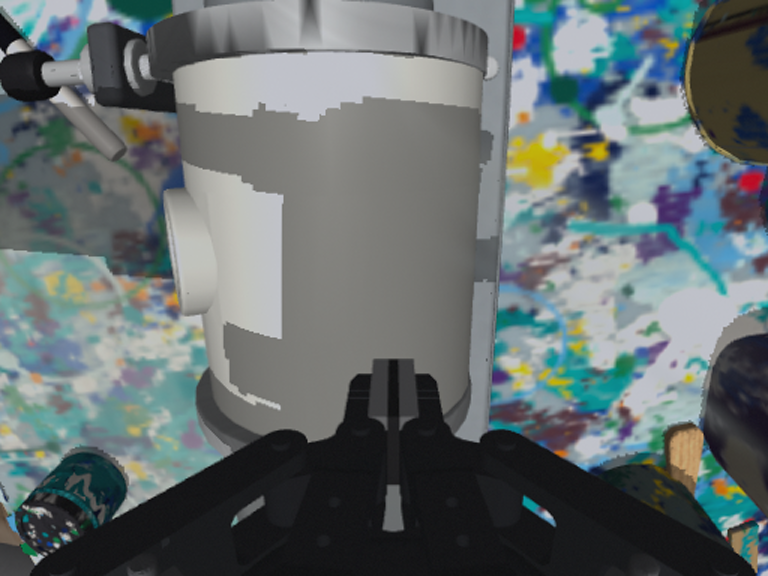

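Collar appears at the left at (163–215, 188–315). Working out its angle.

```bash
cat > ang.py <<'E'
from h import *
import json,sys
n=sys.argv[1]; st=json.load(open(f"pics/{n}.json")); X0,Y0,yaw=552,64.5,0.09
c,s=np.cos(yaw),np.sin(yaw); p=np.linspace(0,2*np.pi,60)
for th in map(float,sys.argv[2:]):
    t=np.radians(th); x=24*np.cos(p); y=24*np.sin(p)
    lx=x*np.cos(t)+62.5*np.sin(t); lz=100-x*np.sin(t)+62.5*np.cos(t)
    q=proj("wrist",np.c_[X0+c*lx-s*y,Y0+s*lx+c*y,lz],st)*1.5
    print(th,q.min(0).round(),q.max(0).round(),q.mean(0).round())
E
python3 ang.py w5 -60 -70 -75 -80 -85 -90 -95
```

```text
-60.0 [162. 182.] [184. 314.] [173. 249.]
-70.0 [161. 180.] [181. 305.] [172. 243.]
-75.0 [159. 179.] [186. 301.] [173. 241.]
-80.0 [157. 178.] [192. 297.] [175. 238.]
-85.0 [157. 177.] [199. 293.] [179. 235.]
-90.0 [158. 176.] [207. 289.] [184. 233.]
-95.0 [160. 175.] [216. 285.] [189. 230.]
```

jog_arm:
  targets: [0,0,0,-0.3,0,0,0,-0.5,0,0,0,0,-0.5,0,0,0,0,-0.45,0,0,0,0,0,0.2,0,0,0,0,0.08,0,0,0,0,0,0]

```text
time: 8.57
tcp_pos: [522.5, 20.2, 150.8]
orientation: [-3.141, -0.0, 1.658]
contact_force: [0.7, 0.9, -0.1]
width: -0.002
```

```bash
python3 -c "
import cv2
a=cv2.imread('pics/w5.png')[100:240,80:240]; cv2.imwrite('pics/z5.png',cv2.resize(a,None,fx=4,fy=4,interpolation=cv2.INTER_CUBIC))"
```

```text
(no output)
```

View pics/z5.png

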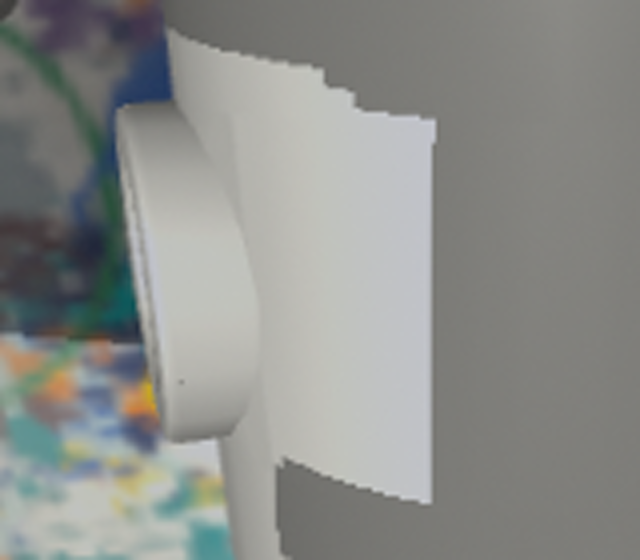

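Face is nearly edge-on, just visible, so hole ≈ -62° from top: about 63 mm of surface to go. Continue feeling down.

jog_arm:
  targets: [0,0,0,0.04,0,0,0,0,0.03,0,0,0,0,0,0]

```text
time: 8.82
tcp_pos: [523.7, 20.2, 149.1]
orientation: [3.141, 0.0, 1.658]
contact_force: [0.1, 0.7, 1.9]
width: 0.002
```

jog_arm:
  targets: [0,0,0.02,0.045,0,0,0,0.125,-0.035,0,0,0,0.125,-0.03,0]

```text
time: 9.07
tcp_pos: [531.0, 20.8, 149.6]
orientation: [-3.135, 0.0, 1.658]
contact_force: [-7.8, -0.1, 9.7]
width: 0.003
```

jog_arm:
  targets: [0,0,0.125,-0.02,0,0,0,0.125,-0.01,0,0,0,0.125,-0.005,0]

```text
time: 9.32
tcp_pos: [548.4, 22.4, 152.7]
orientation: [-3.141, 0.0, 1.658]
contact_force: [-4.9, 0.3, 11.1]
width: -0.002
```

jog_arm:
  targets: [0,0,0.125,-0.005,0,0,0,0.125,0,0,0,0,0.0,0.0,0]

```text
time: 9.57
tcp_pos: [560.2, 23.5, 153.2]
orientation: [3.139, -0.0, 1.658]
contact_force: [-1.6, 0.8, 8.1]
width: 0.003
```

```bash
python3 g.py w6
```

```text
9.5667 [560.2  23.5 153.2] [ 3.1388 -0.      1.6578] [-1.6  0.8  8.1]
```

View pics/w6b.png

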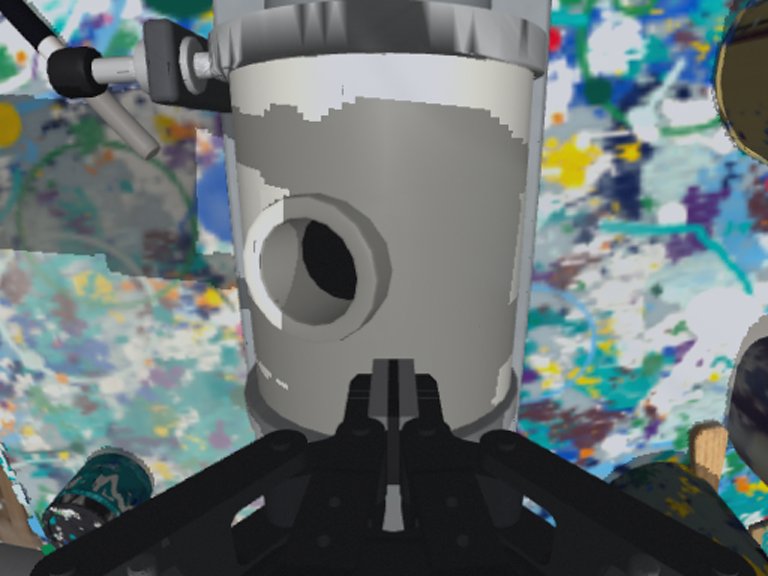

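Collar now at about (245–378, 195–340), hole facing up-left.

```bash
python3 ang.py w6 -45 -40 -35 -30 -25 -20
```

```text
-45.0 [214. 184.] [287. 326.] [249. 256.]
-40.0 [216. 185.] [303. 330.] [259. 259.]
-35.0 [220. 186.] [321. 333.] [269. 261.]
-30.0 [225. 187.] [340. 336.] [282. 263.]
-25.0 [233. 187.] [360. 339.] [295. 265.]
-20.0 [242. 188.] [381. 341.] [310. 266.]
```

Hole ≈ -21°, about 21 mm of surface to go; proceed in slow small steps.

jog_arm:
  targets: [0,0,0.08,0,0,0,0,0.08,0,0,0,0,0.08,0.005,0]

```text
time: 9.87
tcp_pos: [568.2, 24.2, 152.6]
orientation: [-3.141, -0.0, 1.658]
contact_force: [-4.3, -0.2, 7.9]
width: 0.0
```

jog_arm:
  targets: [0,0,0.06,0.01,0,0,0,0.06,0.01,0]

```text
time: 10.03
tcp_pos: [573.7, 24.6, 151.9]
orientation: [3.14, -0.0, 1.658]
contact_force: [-1.2, 0.1, 7.3]
width: 0.004
```

jog_arm:
  targets: [0,0,0.05,0.015,0,0,0,0.05,0.015,0,0,0,0.0,0.0,0]

```text
time: 10.28
tcp_pos: [578.6, 25.1, 150.7]
orientation: [3.138, -0.0, 1.658]
contact_force: [-0.7, 0.1, 6.2]
width: 0.0
```

```bash
python3 g.py w7; python3 ang.py w7 -12 -8 -4 0
```

```text
10.2833 [578.6  25.1 150.7] [ 3.1381 -0.      1.6578] [-0.7  0.1  6.2]
-12.0 [198. 190.] [348. 347.] [273. 271.]
-8.0 [208. 190.] [365. 348.] [287. 271.]
-4.0 [219. 190.] [381. 348.] [301. 271.]
0.0 [232. 190.] [396. 349.] [315. 271.]
```

View pics/w7b.png

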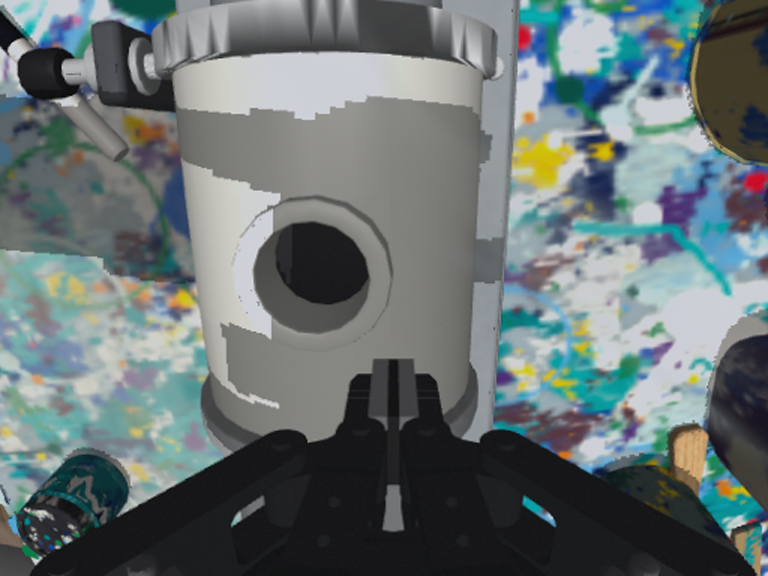

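Collar at (233–392, 196–348) is about -1°, and the pin's knob looks closer to its bracket (gap 24 px vs 36). Lift and check with the side view.

jog_arm:
  targets: [0,0,0,-0.3,0,0,0,0,-0.5,0,0,0,-0.3,-0.5,0,0,0,-0.4,-0.5,0,0,0,0,0,0,0,0,0,0,0]

```text
time: 10.83
tcp_pos: [549.5, 22.4, 223.0]
orientation: [3.138, 0.0, 1.658]
contact_force: [0.2, 0.1, -0.5]
width: -0.002
```

```bash
python3 g.py w8; python3 ang.py w8 -4 -2 0 2
python3 - <<'E'
from h import *
f=ctrl.grab_frame("side"); g=cv2.imread("pics/side0.png"); cv2.imwrite("pics/side1.png",f)
b=np.hstack([x[185:245,200:275] for x in (g,f)]); cv2.imwrite("pics/zs.png",cv2.resize(b,None,fx=5.2,fy=7,interpolation=cv2.INTER_CUBIC))
E
```

```text
10.8333 [549.5  22.4 223. ] [3.1380e+00 4.0000e-04 1.6577e+00] [ 0.2  0.1 -0.5]
-4.0 [342. 171.] [451. 280.] [397. 227.]
-2.0 [346. 171.] [456. 280.] [402. 227.]
0.0 [351. 171.] [461. 280.] [407. 227.]
2.0 [356. 171.] [466. 280.] [412. 227.]
```

View pics/zs.png

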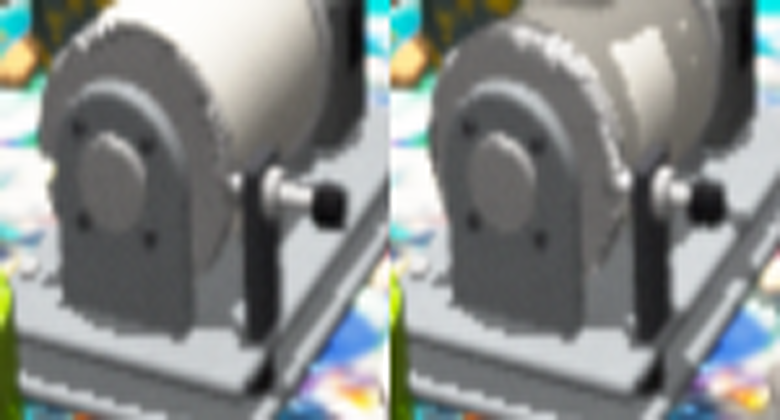

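View pics/w8b.png

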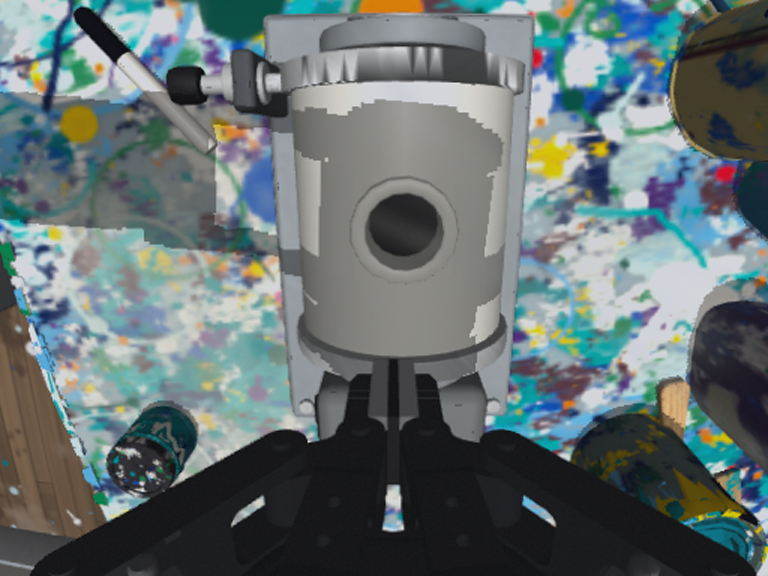

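Pin knob has moved in toward the bracket in the side view, and the hole is on top; indexed. Now the exact hole centre.

Run:
```python
from h import *
import json
st=json.load(open("pics/w8.json"))
a=cv2.imread("pics/w8.png")[105:200,220:320]
cv2.imwrite("pics/z8.png",cv2.resize(a,None,fx=6,fy=6,interpolation=cv2.INTER_CUBIC))
for uv in [(403.5/1.5,229.5/1.5)]: print(atz("wrist",uv,162.5,st))
```

```text
[550.91742612  63.51093599 162.5       ]
```

View pics/z8.png

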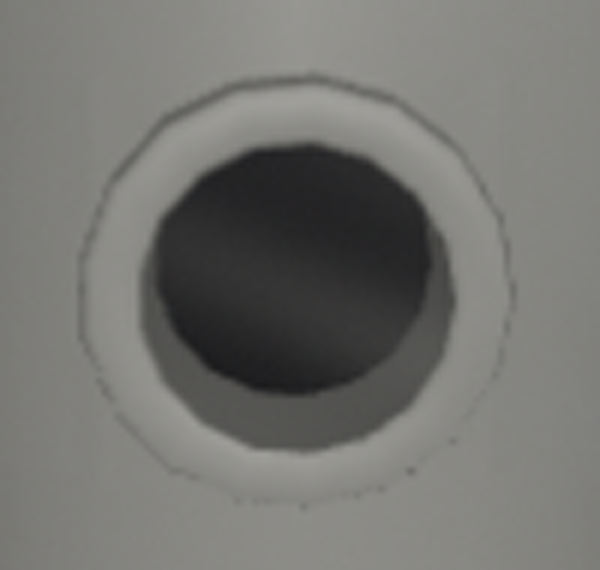

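Hole mouth centre ≈ (551,63). Next, over to the stopper with the gripper half open.

jog_arm:
  targets: [0,-0.4,-0.15,-0.1,0,0,-0.7,-0.245,0,0,0,-0.7,-0.245,0,0,0,-0.7,-0.245,0,0,0,-0.7,-0.245,0,0,55,-0.75,-0.245,0,0,55,-0.75,-0.26,0,0,55,-0.75,-0.26,0,0,55,-0.75,-0.26,0,0,55,-0.75,-0.26,0,0,55,-0.7,-0.265,0,0,55,-0.7,-0.26,0,0]

```text
time: 11.93
tcp_pos: [459.6, -321.7, 223.2]
orientation: [-3.139, -0.002, 1.658]
contact_force: [-0.5, -0.2, -0.4]
width: 0.552
```

jog_arm:
  targets: [55,0,0,0.5,0,55,0,0,0.5,0,55,0,0,0.5,0,55,0,0,0.5,0,55,0,0,0.4,0,55,0,0,0,0,55,0,0,0,0]

```text
time: 12.52
tcp_pos: [459.4, -319.6, 126.7]
orientation: [-3.138, -0.003, 1.658]
contact_force: [-0.7, 0.0, 0.3]
width: 0.55
```

```bash
python3 g.py w9
python3 - <<'E'
from h import *
import json
st=json.load(open("pics/w9.json")); print(st["width"]); print(proj("wrist",[[461.3,-321,61],[461.3,-321,31]],st)*1.5)
E
```

```text
12.5167 [ 459.4 -319.6  126.7] [-3.1378 -0.0035  1.6578] [-0.7  0.   0.3]
0.5496676633912428
[[396.95556836 316.55020833]
 [396.67776271 296.50344496]]
```

View pics/w9b.png

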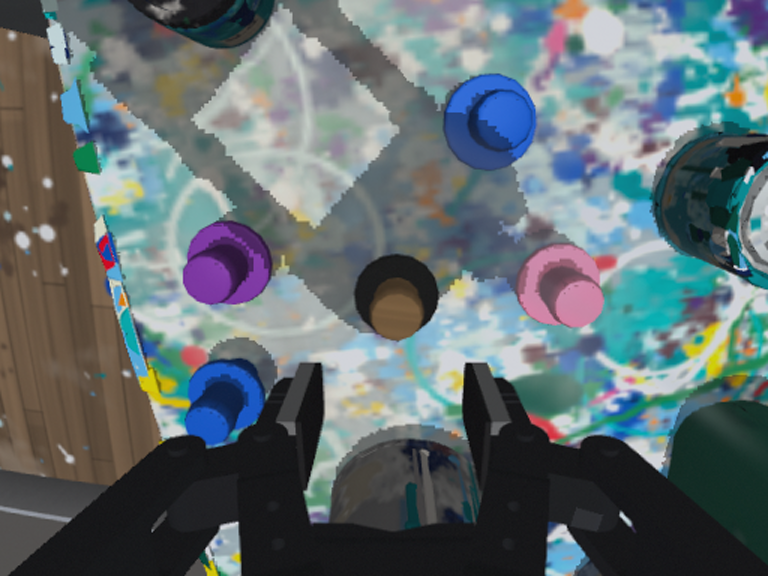

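Knob top at (397,316) matches the prediction exactly. Check how near the grey can beyond stands before descending.

Run:
```python
from h import *
import json
st=json.load(open("pics/w1.json"))
print("can top rim near edge w1 (500,395)",[atz("wrist",(500/1.5,398/1.5),z,st).round() for z in (120,150)])
print("can base near edge w1 (455,322)", atz("wrist",(470/1.5,322/1.5),0,st).round())
for p in [(80,400),(235,400),(150,440)]:
    pass
# scene: top rim px from c3 crop scale 4,2.8 offset 360,130
f=lambda x,y:(360+x/4,130+y/2.8)
print("scene base",atz("scene",f(145,425),0).round(),atz("scene",f(65,395),0).round(),atz("scene",f(240,400),0).round())
b=tri(("scene",f(78,255)),)if 0 else None
for z in (100,120,140,160): print(z,atz("scene",f(80,258),z).round(),atz("scene",f(250,275),z).round())
```

```text
can top rim near edge w1 (500,395) [array([ 491., -445.,  120.]), array([ 482., -428.,  150.])]
can base near edge w1 (455,322) [ 484. -429.    0.]
scene base [ 439. -504.    0.] [ 456. -443.    0.] [ 514. -542.    0.]
100 [ 542. -409.  100.] [ 573. -517.  100.]
120 [ 505. -422.  120.] [ 535. -526.  120.]
140 [ 468. -434.  140.] [ 497. -535.  140.]
160 [ 431. -447.  160.] [ 459. -544.  160.]
```

Can's near edge y≈-428; the gripper reaches only to -364. Descend.

jog_arm:
  targets: [55,-0.04,0.04,0.5,0,55,0,0,0.5,0,55,0,0,0.5,0,55,0,0,0.4,0,55,0,0,0.2,0,55,0,0,0,0,55,0,0,0,0]

```text
time: 13.15
tcp_pos: [463.0, -322.4, 45.9]
orientation: [3.141, 0.001, 1.658]
contact_force: [0.2, -0.1, 0.1]
width: 0.553
```

```bash
python3 g.py w10;sleep 0; python3 -c "
from h import *
print(ctrl.observe()['tcp_pos'])"
```

```text
13.15 [ 463.  -322.4   45.9] [3.1409e+00 6.0000e-04 1.6579e+00] [ 0.2 -0.1  0.1]
[ 463.42584797 -322.76694785   46.53443685]
```

View pics/w10b.png

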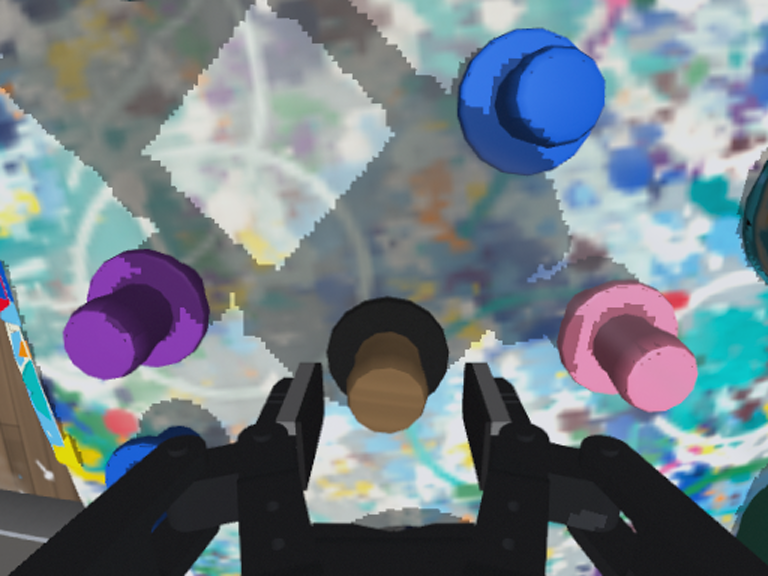

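jog_arm:
  targets: [55,0.03,-0.035,0.15,0,55,0,0,0.1,0,55,0,0,0,0,0,0,0,0,0,0,0,0,0,0,0,0,0,0,0,0,0,0,0,0,0,0,0,0,0,0,0,0,0,0]

```text
time: 13.95
tcp_pos: [461.2, -321.2, 35.5]
orientation: [3.141, 0.001, 1.658]
contact_force: [0.1, 0.3, 3.9]
width: 0.281
```

```bash
python3 g.py w11
```

```text
13.95 [ 461.2 -321.2   35.5] [3.1410e+00 6.0000e-04 1.6578e+00] [0.1 0.3 3.9]
```

View pics/w11b.png

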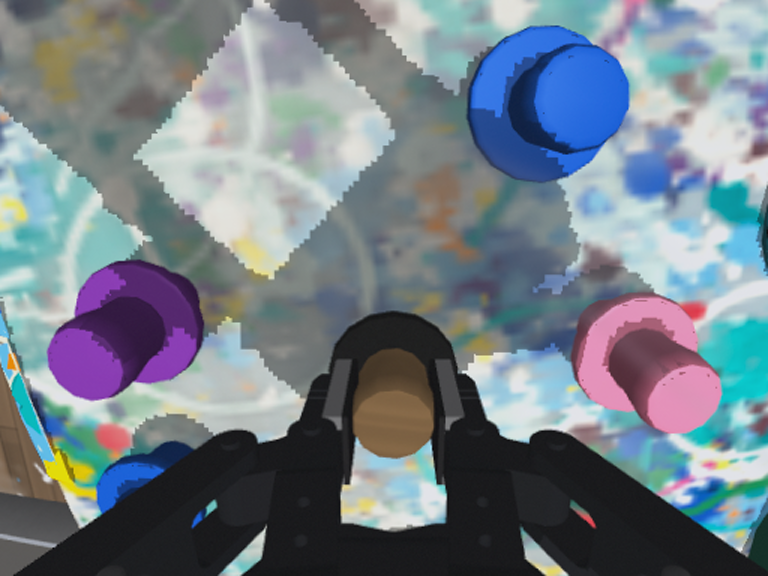

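Knob gripped (24 mm). Lift and carry over the mill.

jog_arm:
  targets: [0,0,0,-0.2,0,0,0,0,-0.5,0,0,0,0,-0.8,0,0,0,0,-0.8,0,0,0,0,-0.8,0,0,0,0,-0.8,0,0,0,0,-0.8,0,0,0,0,-0.6,0,0,0,0,0,0]

```text
time: 14.75
tcp_pos: [463.5, -322.8, 254.2]
orientation: [3.133, 0.007, 1.658]
contact_force: [0.8, -0.2, -1.2]
width: 0.278
```

jog_arm:
  targets: [0,0.4,0.13,0,0,0,0.8,0.26,0,0,0,0.8,0.26,0,0,0,0.85,0.28,0,0,0,0.85,0.28,0,0,0,0.85,0.28,0,0,0,0.85,0.28,0,0,0,0.85,0.28,0,0,0,0.85,0.28,0,0,0,0.85,0.28,0,0,0,0.8,0.26,0,0,0,0.6,0.2,0,0]

```text
time: 15.75
tcp_pos: [549.9, 65.1, 245.6]
orientation: [-3.139, -0.001, 1.659]
contact_force: [1.0, 0.5, -0.7]
width: 0.276
```

jog_arm:
  targets: [0,0,0,0,0,0,0,0,0,0,0,0,0,0,0]

```text
time: 16.0
tcp_pos: [549.8, 62.1, 245.9]
orientation: [-3.139, 0.001, 1.658]
contact_force: [-0.0, 0.4, -1.0]
width: 0.279
```

```bash
python3 g.py w12
```

```text
16.0 [549.8  62.1 245.9] [-3.1393e+00  5.0000e-04  1.6584e+00] [-0.   0.4 -1. ]
```

View pics/w12b.png

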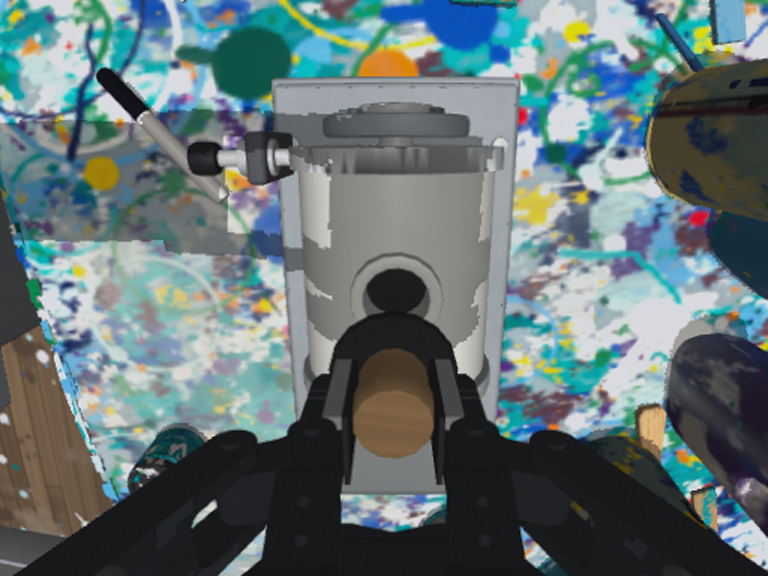

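Stopper's rim hides the near half of the hole; collar x-centre 397 vs stopper 393, so about +1.5 mm in tool y. Re-measuring the hole here.

Run:
```python
from h import *
import json
st=json.load(open("pics/w12.json"))
p=np.linspace(0,2*np.pi,60)
for hx,hy in [(551,63),(551.5,63),(551,64.5)]:
    for r in(24,17):
        q=proj("wrist",np.c_[hx+r*np.cos(p),hy+r*np.sin(p),0*p+162.5],st)*1.5; print(hx,hy,r,q.min(0).round(1),q.max(0).round(1))
a=cv2.imread("pics/w12.png")[155:235,220:310]
cv2.imwrite("pics/z12.png",cv2.resize(a,None,fx=7.5,fy=7.5,interpolation=cv2.INTER_CUBIC))
for _ in range(1): print(ctrl.observe()["tcp_pos"])
```

```text
551 63 24 [348.4 253.1] [442.7 342.2]
551 63 17 [362.1 266.8] [428.9 329.9]
551.5 63 24 [349.3 253.2] [443.6 342.3]
551.5 63 17 [363.1 266.9] [429.9 330. ]
551 64.5 24 [348.5 250.1] [443.  339.6]
551 64.5 17 [362.3 263.9] [429.2 327.3]
[549.92923239  61.59952083 246.13969307]
```

View pics/z12.png

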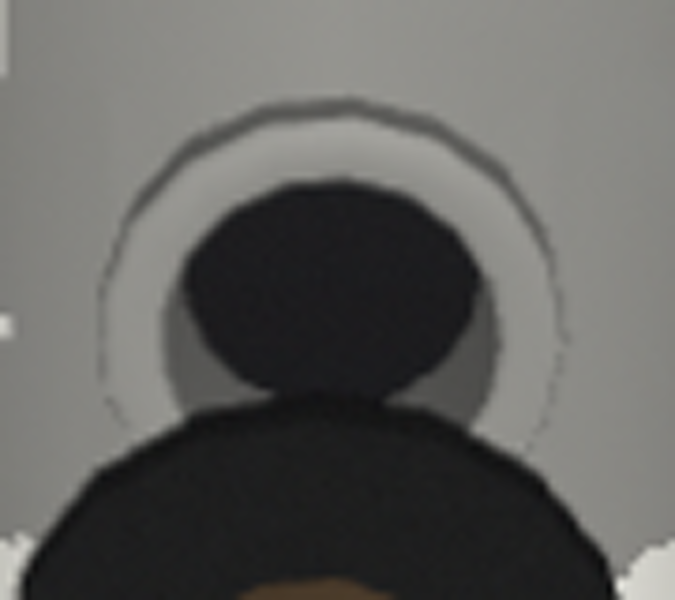

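Run:
```python
from h import *
Tc=np.linalg.inv(P["wrist"]["tool_from_camera"])
p=np.linspace(0,2*np.pi,60)
for dx in(-3,0,3):
    for z in (5,12):
        X=np.c_[dx+23*np.cos(p),23*np.sin(p),0*p+z]
        q=cv2.projectPoints(X,cv2.Rodrigues(Tc[:3,:3])[0],Tc[:3,3],K("wrist"),P["wrist"]["D"])[0][:,0]*1.5
        print(dx,z,q.min(0).round(1),q.max(0).round(1))
    X=np.c_[dx+12*np.cos(p),12*np.sin(p),0*p-25]
    q=cv2.projectPoints(X,cv2.Rodrigues(Tc[:3,:3])[0],Tc[:3,3],K("wrist"),P["wrist"]["D"])[0][:,0]*1.5
    print("knob",q.min(0).round(1),q.max(0).round(1))
```

```text
-3 5 [327.8 321. ] [457.5 436. ]
-3 12 [330.3 313.7] [455.  425.2]
knob [352.  395.5] [433.3 464.2]
0 5 [327.4 312.7] [457.9 429.2]
0 12 [329.9 305.7] [455.4 418.5]
knob [351.7 386.3] [433.6 456.1]
3 5 [327.  304.3] [458.3 422.3]
3 12 [329.5 297.6] [455.7 411.8]
knob [351.4 376.9] [433.9 447.8]
```

Stopper sits ≈1.3 mm toward tool -x; shift +0.04 in both axes and lower so the plug's foot is just above the collar.

jog_arm:
  targets: [0,0.04,0.04,0.3,0,0,0,0,0.3,0,0,0,0,0.25,0,0,0,0,0,0,0,0,0,0,0]

```text
time: 16.47
tcp_pos: [550.9, 63.5, 211.2]
orientation: [-3.138, -0.0, 1.657]
contact_force: [-0.3, -1.2, -0.4]
width: 0.276
```

```bash
python3 g.py w13
python3 - <<'E'
from h import *
f=ctrl.grab_frame("side");g=ctrl.grab_frame("scene");print(ctrl.observe()["tcp_pos"])
b=np.hstack([cv2.resize(f[140:240,205:285],None,fx=5,fy=5,interpolation=cv2.INTER_CUBIC),cv2.resize(g[110:210,205:285],None,fx=5,fy=5,interpolation=cv2.INTER_CUBIC)]);cv2.imwrite("pics/z13.png",b)
E
```

```text
16.4667 [550.9  63.5 211.2] [-3.1381e+00 -1.0000e-04  1.6570e+00] [-0.3 -1.2 -0.4]
[552.50216604  63.93091083 213.49802084]
```

View pics/z13.png

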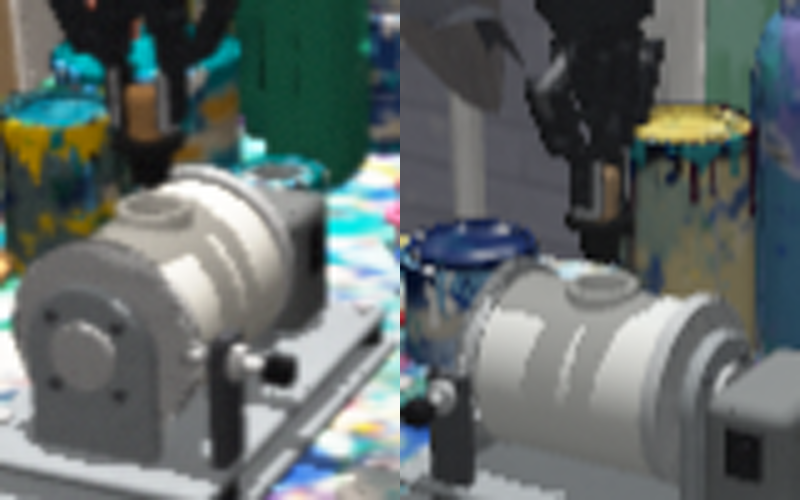

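View pics/w13b.png

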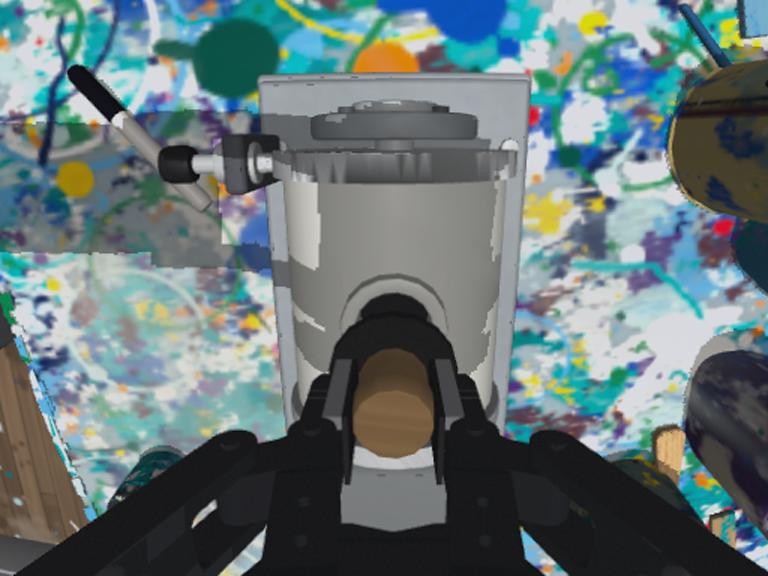

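Run:
```python
from h import *
for n,o in(("side",(205,140)),("scene",(205,110))):
    q=(proj(n,[[551.4,62.2,162.5],[551.4,62.2,176],[551.4,62.2,237]])-o+.5)*5+(0 if n=="side" else np.array([400,0])); print(n,q.round())
```

```text
side [[156. 205.]
 [155. 185.]
 [150.  90.]]
scene [[601. 282.]
 [600. 262.]
 [598. 173.]]
```

Aligned within about 1 mm in the wrist view (collar centre 394.5 vs stopper 393), with the plug's foot ~13 mm above the collar in the side view. Lower gently.

jog_arm:
  targets: [0,0,0.01,0.15,0,0,0,0,0.15,0,0,0,0,0.1,0,0,0,0,0.1,0,0,0,0,0,0]

```text
time: 17.03
tcp_pos: [551.6, 64.1, 191.6]
orientation: [-3.139, -0.0, 1.658]
contact_force: [-0.6, -0.0, -1.0]
width: 0.281
```

jog_arm:
  targets: [0,0,0,0.08,0,0,0,0,0.08,0,0,0,0,0,0]

```text
time: 17.28
tcp_pos: [552.1, 64.1, 185.9]
orientation: [-3.14, -0.0, 1.658]
contact_force: [-0.3, -0.0, -1.0]
width: 0.279
```

jog_arm:
  targets: [0,0,0,0.06,0,0,0,0,0.06,0,0,0,0,0,0]

```text
time: 17.53
tcp_pos: [552.2, 64.1, 181.4]
orientation: [-3.141, -0.0, 1.658]
contact_force: [-0.3, -0.2, -1.5]
width: 0.282
```

jog_arm:
  targets: [0,0,0,0.05,0,0,0,0,0.04,0,0,0,0,0,0]

```text
time: 17.78
tcp_pos: [552.3, 64.1, 177.9]
orientation: [-3.141, -0.0, 1.658]
contact_force: [-0.1, 0.1, -1.8]
width: 0.28
```

jog_arm:
  targets: [0,0,0,0.03,0,0,0,0,0.03,0,0,0,0,0,0]

```text
time: 18.03
tcp_pos: [552.4, 64.1, 175.6]
orientation: [-3.141, 0.0, 1.658]
contact_force: [-0.2, -0.3, -1.0]
width: 0.281
```

jog_arm:
  targets: [0,0,0,0.03,0,0,0,0,0.0,0,0,0,0,0,0]

```text
time: 18.28
tcp_pos: [552.5, 64.1, 174.6]
orientation: [-3.141, -0.0, 1.658]
contact_force: [-0.5, -0.8, -1.3]
width: 0.281
```

jog_arm:
  targets: [0,0,0,0.03,0,0,0,0,0.0,0,0,0,0,0,0]

```text
time: 18.53
tcp_pos: [552.5, 64.0, 173.8]
orientation: [3.142, 0.0, 1.658]
contact_force: [-1.4, 0.0, 0.8]
width: 0.279
```

jog_arm:
  targets: [0,0,0,0.02,0,0,0,0,0.0,0,0,0,0,0,0]

```text
time: 18.78
tcp_pos: [552.8, 64.1, 173.2]
orientation: [3.141, 0.0, 1.658]
contact_force: [-1.3, -1.2, 1.8]
width: 0.279
```

jog_arm:
  targets: [0,0,0,0.025,0,0,0,0,0.0,0,0,0,0,0,0]

```text
time: 19.03
tcp_pos: [553.0, 64.1, 172.5]
orientation: [3.141, 0.0, 1.658]
contact_force: [-2.6, -0.9, 5.8]
width: 0.277
```

```bash
python3 g.py w14
python3 - <<'E'
from h import *
f=ctrl.grab_frame("side");g=ctrl.grab_frame("scene");print(ctrl.observe()["tcp_pos"])
b=np.hstack([cv2.resize(f[140:240,205:285],None,fx=5,fy=5,interpolation=cv2.INTER_CUBIC),cv2.resize(g[110:210,205:285],None,fx=5,fy=5,interpolation=cv2.INTER_CUBIC)]);cv2.imwrite("pics/z14.png",b)
E
```

```text
19.0333 [553.   64.1 172.5] [3.1405e+00 1.0000e-04 1.6578e+00] [-2.6 -0.9  5.8]
[552.92432479  64.04685631 172.45168808]
```

View pics/z14.png

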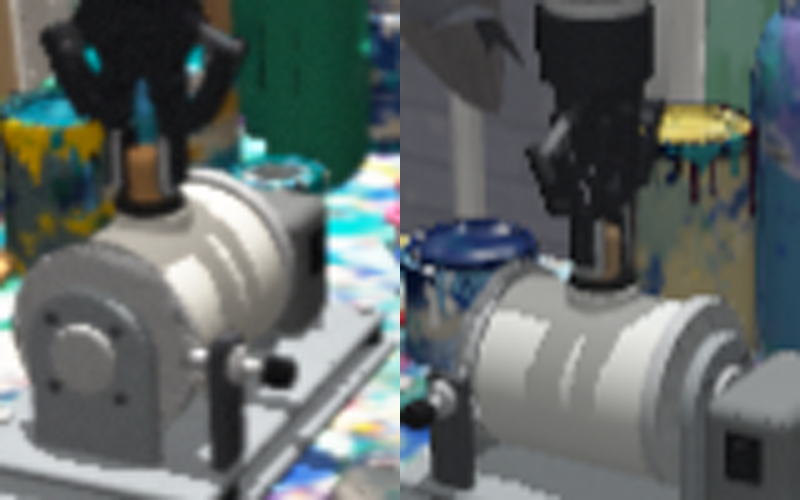

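View pics/w14b.png

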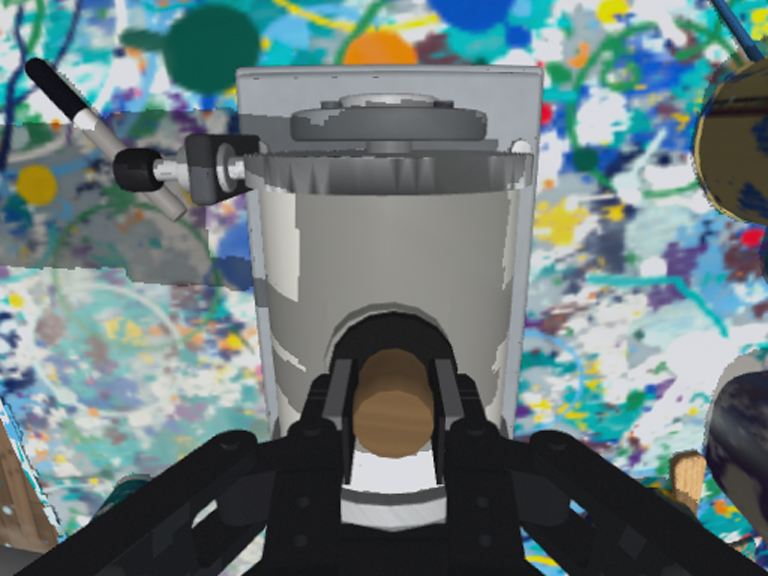

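Rim lies on the collar in both views. Contact came at TCP ≈174, which matches the expected seat height (138.5 + 35.5). Fx hints at ~1 mm off-centre, so I'll ease that, press a touch more, and check.

jog_arm:
  targets: [0,0,-0.02,0.02,0,0,0,0,0,0,0,0,0,0,0]

```text
time: 19.43
tcp_pos: [553.0, 64.1, 172.2]
orientation: [3.139, 0.0, 1.658]
contact_force: [-1.0, -1.2, 5.8]
width: 0.277
```

jog_arm:
  targets: [0,0,0,-0.02,0,20,0,0,0,0,30,0,0,0,0,35,0,0,0,0,45,0,0,0,0,55,0,0,0,0,55,0,0,0,0,55,0,0,0,0]

```text
time: 20.1
tcp_pos: [551.3, 64.1, 171.0]
orientation: [-3.14, -0.0, 1.658]
contact_force: [-0.7, 1.0, -0.8]
width: 0.551
```

jog_arm:
  targets: [55,0,0,-0.1,0,55,0,0,-0.2,0,55,0,0,-0.4,0,55,0,0,-0.7,0,55,0,0,-0.7,0,55,0,0,-0.5,0,55,0,0,0,0,55,0,0,0,0]

```text
time: 20.77
tcp_pos: [553.0, 64.1, 278.4]
orientation: [3.137, 0.0, 1.658]
contact_force: [0.7, -0.1, -0.2]
width: 0.546
```

```bash
python3 g.py w15
python3 - <<'E'
from h import *
f=ctrl.grab_frame("side");g=ctrl.grab_frame("scene");cv2.imwrite("pics/scene15.png",g);cv2.imwrite("pics/side15.png",f)
b=np.hstack([cv2.resize(f[140:240,205:285],None,fx=5,fy=5,interpolation=cv2.INTER_CUBIC),cv2.resize(g[110:210,205:285],None,fx=5,fy=5,interpolation=cv2.INTER_CUBIC)]);cv2.imwrite("pics/z15.png",b)
for n,o in(("side",(205,140)),("scene",(205,110))):
    q=(proj(n,[[551.4,62.2,162.5],[551.4,62.2,169.5],[551.4,62.2,199.5]])-o+.5)*5+(0 if n=="side" else np.array([400,0])); print(n,q.round())
E
```

```text
20.7667 [553.   64.1 278.4] [3.1368e+00 1.0000e-04 1.6578e+00] [ 0.7 -0.1 -0.2]
side [[156. 205.]
 [155. 195.]
 [153. 149.]]
scene [[601. 282.]
 [600. 272.]
 [600. 228.]]
```

View pics/z15.png

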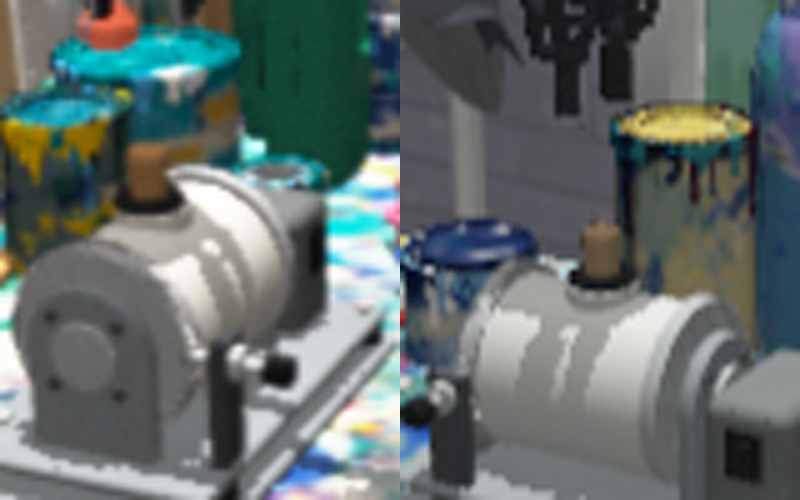

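View pics/w15b.png

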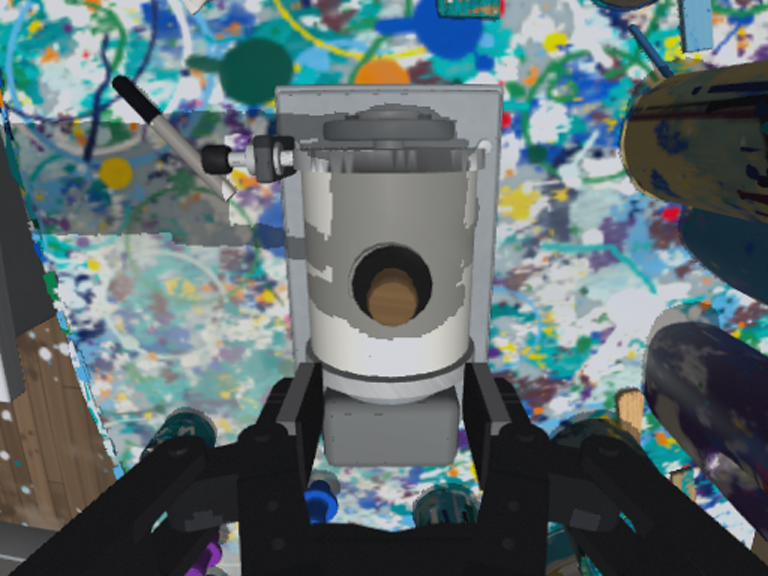

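Run:
```python
from h import *
p=np.linspace(0,2*np.pi,60);out=[]
c=lambda r,z:np.c_[551.4+r*np.cos(p),62.2+r*np.sin(p),0*p+z]
for n,b,a,(x,y) in(("side","pics/z13","pics/side15.png",(215,160)),("scene","","pics/scene15.png",(225,145))):
    f=cv2.imread(a)[y:y+40,x:x+40]; f=cv2.resize(f,None,fx=9.5,fy=9.5,interpolation=cv2.INTER_CUBIC); g=f.copy()
    for r,z,col in((24,162.5,(0,255,0)),(23,169.5,(0,0,255)),(12.5,199.5,(255,0,0))):
        cv2.polylines(g,[((proj(n,c(r,z))-(x,y)+.5)*9.5).round().astype(int)],False,col,1)
    out+=[f,g]
cv2.imwrite("pics/z16.png",np.vstack([np.hstack(out[:2]),np.hstack(out[2:])])[:,:])
```

```text
(no output)
```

View pics/z16.png

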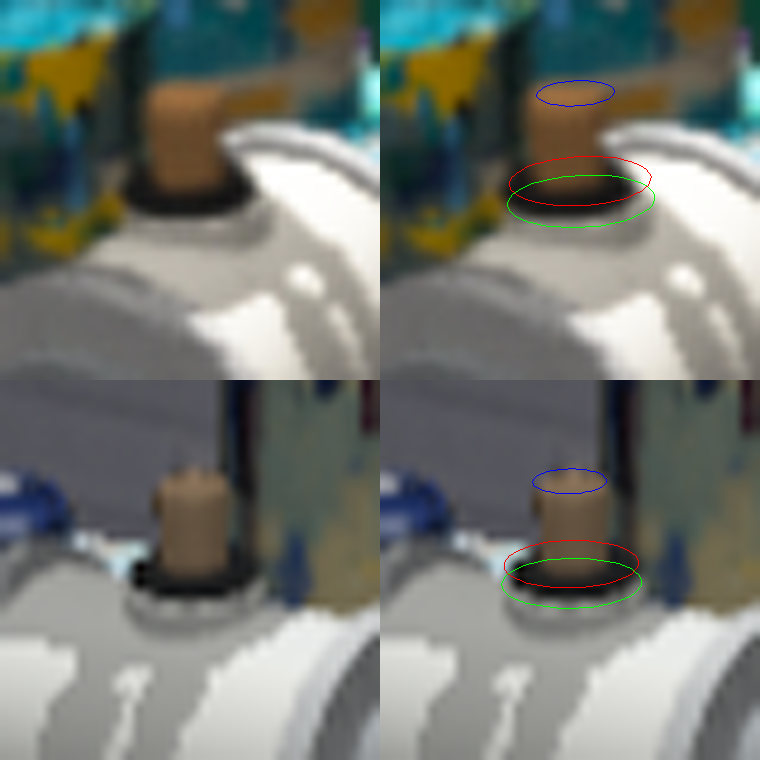

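Knob top, rim and collar agree with the seated model to ≈1 px (~2 mm). One tactile check: touch the knob's top lightly with shut fingertips (expected contact at z≈199.5).

jog_arm:
  targets: [0,-0.04,-0.02,0,0,0,0,0,0.4,0,0,0,0,0.6,0,0,0,0,0.5,0,0,0,0,0.3,0,0,0,0,0,0,0,0,0,0,0]

```text
time: 21.5
tcp_pos: [550.3, 62.3, 202.5]
orientation: [-3.139, -0.0, 1.658]
contact_force: [0.1, 0.7, 0.3]
width: 0.002
```

jog_arm:
  targets: [0,0,0,0.025,0,0,0,0,0,0,0,0,0,0,0]

```text
time: 21.75
tcp_pos: [551.8, 62.4, 203.9]
orientation: [3.14, 0.0, 1.658]
contact_force: [0.2, -0.9, 0.0]
width: 0.001
```

jog_arm:
  targets: [0,0,0,0.025,0,0,0,0,0.025,0,0,0,0,0,0,0,0,0,0,0]

```text
time: 22.08
tcp_pos: [551.0, 62.4, 200.7]
orientation: [3.142, 0.0, 1.658]
contact_force: [0.6, 1.1, -0.2]
width: 0.001
```

jog_arm:
  targets: [0,0,0,0.02,0,0,0,0,0,0,0,0,0,0,0]

```text
time: 22.33
tcp_pos: [551.0, 62.4, 199.8]
orientation: [-3.141, -0.0, 1.658]
contact_force: [-0.3, -0.4, 0.0]
width: 0.0
```

jog_arm:
  targets: [0,0,0,0.025,0,0,0,0,0,0,0,0,0,0,0]

```text
time: 22.58
tcp_pos: [551.2, 62.4, 199.1]
orientation: [3.141, -0.0, 1.658]
contact_force: [0.5, -0.3, 2.0]
width: -0.001
```

jog_arm:
  targets: [0,0,0,0.02,0,0,0,0,0,0,0,0,0,0,0]

```text
time: 22.83
tcp_pos: [551.2, 62.4, 198.5]
orientation: [3.141, 0.0, 1.658]
contact_force: [-1.5, 0.3, 2.9]
width: -0.001
```

Contact at z≈199.5: fully home. Retreat, then a last look.

jog_arm:
  targets: [0,0,0,-0.2,0,0,0,0,-0.5,0,0,0,0,-0.7,0,0,0,0,-0.7,0,0,0,0,-0.7,0,0,-0.6,0,0,0,0,-0.7,0,0,0,0,-0.7,0,0,0,0,0,0,0,0,0,0,0,0,0]

```text
time: 23.67
tcp_pos: [557.9, -18.4, 310.1]
orientation: [-3.141, -0.0, 1.655]
contact_force: [-1.1, 0.3, 0.1]
width: -0.0
```

Run:
```python
from h import *
f=ctrl.grab_frame("side");g=ctrl.grab_frame("scene");print(ctrl.observe()["tcp_pos"])
b=np.hstack([cv2.resize(f[140:290,205:355],(400,400)),cv2.resize(g[130:280,205:355],(400,400))]);cv2.imwrite("pics/z17.png",b)
```

```text
[557.84065298 -16.98139996 309.92013311]
```

View pics/z17.png

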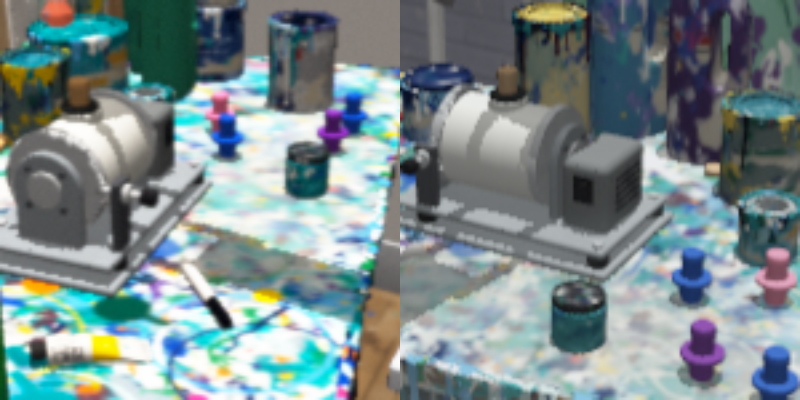

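The stopper stands upright in the hole, the pin knob is still in, and the surrounding things are untouched.

```bash
python3 -c "
from rig import ctrl
print(ctrl.sign_off())"
```

```text
the job is handed in; nothing more can be done
None
```

The jar is indexed with its hole on top, the stopper is seated in the hole, and I handed the job in at about 24 s on the robot's clock.

- **Turning the jar:** Three light fingertip strokes brought the hole to the top. The vertical force never read above about 11 N. The pin's value can't be read directly, so I judged the snap from the pictures. In the side and wrist views its knob had moved in toward the bracket, and the hole measured within about 2° of the top.
- **Setting the stopper:** I took the stopper by its knob, lowered it into the hole and pressed it home with about 6 N.
- **Is it home:** The first contact while seating matched the expected height to about 0.5 mm. After letting go, I touched the knob's top lightly and met it at about z = 199.5 mm, which is the seated height.
- **Last pictures:** The stopper was upright, the pin knob was still in, and the things in view (pot, tube, brush, look-alikes) had not moved. The gripper was clear and touching nothing.
- **Disagreements:** The camera overlay of the seated stopper was only good to about 1 pixel (roughly 2 mm). A slight sideways force of about 2.6 N during seating, from being about 1 mm off centre, was eased before I let go.

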